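# Fit the reamer on the citrus juicer and hold it down

### The job

Pick up the citrus juicer's ribbed reamer and put it upright on the juicer's drive spindle: turn it until its cross-shaped bore meshes with the cross-shaped splines, and slide it fully home. Then push it right down against the spring of the press-to-run switch and keep holding it down: finish with the gripper still on the reamer, pressing. Leave the lime, the tin and the cup where they are.

Things in the scene. Friction and masses are not known exactly. Their poses are not given: they have to be found in the camera images.
- reamer: Loose grey reamer, 90 g, upright on the worktop, 75 mm high: square skirt 46 x 46 mm, 35 mm high, four flat sides (x, y axes square to them; 10 mm wide groove up the middle of each), ribbed blunt cone on top. Origin: centre of underside, z up. Underside has a cross-shaped bore 31 mm deep: two slots 10 mm wide, 28 mm long, along x and y; fits in four positions, 90 degrees apart.
- juicer: Aluminium motor base of the juicer, round, 120 mm in diameter, fixed to the worktop. Origin: centre of its underside, on the spindle's axis. Its deck is 66 to 73 mm above the worktop, with a wire rim (radius 50 mm, top 69 mm); a short spout points along -x. The spindle stands upright in the middle.
- spindle_seat (a point): Point on the spindle's axis on top of its round collar (36 mm across, 90 mm above the worktop when up); the reamer's underside rests here when home. z up; x, y lie along the four spline arms, at any yaw. Splines: upright cross of two blades 7 mm thick, 24 mm long, 18 mm high above this point, upper edges rounded. Unmeshed, the reamer's underside stops 18 mm above this point.
- spindle_tip (a point): Round end of the pilot pin, 7 mm thick, in the middle of the spline cross, 28 mm above spindle_seat: it enters the reamer's bore first, at any yaw. The spindle turns about z only against stiff friction (0.08 Nm).
- plunger (a joint): Travel of the spindle (collar, splines and both its points) downward against the spring of the press-to-run switch: 0 = up, 0.008 m = right down on the stop. About 4 N starts it, about 9 N reaches the stop; it springs back when let go.
- lime: Lime, about 57 x 46 x 45 mm, lying on the worktop; bystander. Origin: underside.
- tomato_tin: Food tin, 57 mm in diameter, 72 mm high, standing on the worktop; bystander. Origin: centre of the underside.
- espresso_cup: Small white cup with a handle, 62 x 87 x 51 mm, standing on the worktop; bystander. Origin: underside.
Things that resemble listed ones, but are neither listed nor needed, are in the scene too. Leave any blue look-alike of the juicer alone.

How it is judged (in metres and radians):
On the way, in this order (a step that is already met when the one before it is completed fails the run):
1. the reamer is lifted clear of the worktop in the gripper (height (world z) of reamer above 0.05 m and contact force between the fingers and reamer above 0.5 N), for 0.1 s.
2. the reamer is meshed with the splines and fully home on the spindle's collar (z of reamer in the frame of spindle_seat below 0.004 m and horizontal distance between reamer and spindle_seat below 0.003 m and (angle between the x axis of reamer and the x axis of spindle_seat, either way round below 0.2 rad or angle between the x axis of reamer and the y axis of spindle_seat, either way round below 0.2 rad) and angle between reamer's own z axis and vertical below 0.1 rad), for 0.1 s.
At the end, for the whole second after the job is handed in: The reamer is upright (within 0.1 rad), meshed with the splines (within 0.2 rad, 3 mm of the axis) and home (underside within 4 mm of the spindle's collar); the gripper still touches it (more than 1 N) and keeps the spindle pressed down more than 5 mm of its 8 mm, at rest, through the last second (all of step 2 and value of joint plunger above 0.005 m and contact force between the fingers and reamer above 1 N and linear speed of reamer below 0.01 m/s); the arm keeps its last pose, push and grip.
It fails at once if the lime is shoved or knocked more than 30 mm away (distance of lime from where it was at the start of the episode above 0.03 m).
It fails at once if the tin is shoved or knocked more than 30 mm away (distance of tomato_tin from where it was at the start of the episode above 0.03 m).
It fails at once if the cup is shoved or knocked more than 30 mm away (distance of espresso_cup from where it was at the start of the episode above 0.03 m).
It also fails if it takes over 45 s, if anything falls off the work surface, if the arm or the gripper's body presses on something with over 40 N, if the wrist force passes 120 N, or if a joint passes its speed limit or range.

### The arm

A 7-joint arm with a two-finger parallel gripper is mounted at the origin on a cart in front of the work surface, level with it; the furniture and walls round the work are solid. World frame = base frame: x ahead of the robot, y to its left, z up, the work surface at z = 0. Lengths are in mm, angles in rad, forces in N, time in s.
With the tool pointing down it reaches from about 425 to 925 mm from the base axis. Payload 6.8 kg.
Tool frame: the origin (TCP) lies at the very end of the fingers, on their centre line; the grasp point (between the pads) lies 19 mm behind it; z points along the fingers, y is the line along which they close (so a half turn about z gives the same grasp; the last joint's range is limited). The gripper opens to 88 mm and grips with 3 to 60 N. Pads are 20 mm wide; open, the fingers measure 115 mm over their backs; the gripper's body (75 mm by 178 mm) begins 61 mm behind the grasp point.
Start: joints at [1.204, 0.477, 0.022, 1.555, -0.011, 1.109, -0.083], TCP at [172.755, -652.536, 222.664] pointing down, gripper open.
Joint ranges: [-2.96, 2.96], [-0.34, 2.1], [-1.41, 1.46], [0.24, 2.44], [-1.37, 4.51], [0.17, 1.92], [-2.96, 2.96]. Speed limits (rad/s): [2.39, 2.39, 3.14, 3.14, 3.14, 3.14, 3.14].

### API

Orientations are given as a rotation vector (axis times angle).
In Python, from bench import env gives the robot as it stands.
- The arm moves only by the tool send_rows, never from a script. Its argument "series" is a list that holds one entry, the list of rows, each a list of 7 numbers: the shift along the tool's x, y, z normalised to -1 to 1, where 1 is 3 cm, then the turn, a rotation vector about the tool's x, y, z normalised to -1 to 1, where 1 is 0.12 rad, then the gripper command: -1 is shut, 1 is fully open, values between are in proportion. A call has exactly 8 rows; each row shifts and turns the commanded pose from where the row before left it, along the tool's axes as they then stand; what a row does not reach is not made up. A row lasts 1/12 s, in which the tool goes at most 41.7 mm and 7.16 degrees, less where a joint would pass 70% of its speed; a pose out of reach is approached as far as the arm can. A call with a number of a shift or a turn outside -1 to 1 is refused whole. A call with a gripper value outside its range is refused whole. The fingers move at their own pace and stop on an object; "force" is the grip in N (left out, the last holds). Time passes only in rows, so rows that do not move let the fingers close, or fill a call up. It gives the time, the measured TCP pose, the force, the opening and the grip force at its end, in the units of the state.
- env.get_obs(): the state, without advancing time (a new reading comes with each control period).
- env.get_image(name): name is "scene" or "top"; returns a dict with "color" (480x640x3 uint8, red, green, blue), "depth" (480x640 float32, mm along the optical axis (not along the pixel's ray), 0 where there is no reading), "mtx" (3x3 intrinsics, pixels), "distortion" ([k1, k2, p1, p2, k3] as OpenCV has them; the pictures are not rectified), "camera_from_world" (4x4, takes a point from world to camera coordinates). Camera axes: x right, y up, looking along -z (the intrinsics and any distortion apply to the point x, -y, -z); pixel columns grow to the right and rows downward; lengths in mm; the calibration is good to about 2 mm. A picture is of the moment at which its call begins.
- env.close_job(): hands the job in; it is judged then, once.
Trained networks look in a picture, given as the dict that the camera call returned (one of the last four; its "shot" number tells which), for a name from the list of things; names that differ only in an ending like _2 or _b are one class to them, and where a whole thing is asked for, a point or a joint stands for the part that bears it (a point fixed in the world has none). Each returns a list of dicts, best first, with "conf" (0 to 1); they miss things now and then, are a little off and sometimes report something else, mostly with a low value. They report only what shows in the picture. A call takes as long as a camera call. They do not tell look-alikes from the thing itself.
- env.silhouettes(picture, name): "pixels" (480x640 bool, what is visible of it) and "extent" ([centre column, centre row, width, height] in pixels, round what is visible of it).
The state is a dict: "time_s": time; "joint_pos": joint angles; "qvel": joint speeds; "effort": joint torques, N m; "ee_pos": TCP position; "tool_rot": TCP orientation; "force": force on the tool from outside, world axes, zero at the start; "wrist_torque": the same for the moment, N m; "opening": finger opening in mm; "finger_force": force on a finger pad.
Only numpy, scipy, OpenCV 4.12 (cv2) and the standard library are available. Lean on these libraries where they do the work, as an engineer would, in place of code of your own. Each camera call takes 0.05 s, during which the arm holds its last target. There are 200 camera calls.

## Working session

There is one attempt and no reset: what is moved stays moved. The work goes in short steps, Python scripts to look and compute and a tool call to move; the robot and the scene stay as the last step left them, time stands still between calls to the robot, and variables do not carry over. Pictures are saved under pics/ and viewed, at most 10 in all, crops included, and the job is handed in when it is done.

Besides the shell and the picture viewer there is one more tool, called after "Request:" as name([rows], argument=value, ...), one row to a line, values as JSON. send_rows: Moves the arm, as the interface text tells. Its arguments: {"type":"object","properties":{"series":{"type":"array","items":{"type":"array","items":{"type":"array","items":{"type":"number"}}}},"force":{"type":"number"}},"required":["series"]}

```bash
ls; mkdir -p pics
cat > h.py <<'E'
import numpy as np, cv2
from bench import env
def world(p, us, vs, d=None):
    us=np.atleast_1d(us).astype(float); vs=np.atleast_1d(vs).astype(float)
    if d is None: d=p['depth'][vs.astype(int),us.astype(int)]
    n=cv2.undistortPoints(np.stack([us,vs],1)[:,None],p['mtx'],np.array(p['distortion']))[:,0]
    c=np.stack([n[:,0]*d,-n[:,1]*d,-d,np.ones_like(d)],1)
    return (np.linalg.inv(p['camera_from_world'])@c.T).T[:,:3]
def save(p,f,crop=None,s=1):
    im=p['color'][:,:,::-1]
    if crop: x0,y0,x1,y1=crop; im=im[y0:y1,x0:x1]
    cv2.imwrite(f,cv2.resize(im,None,fx=s,fy=s,interpolation=cv2.INTER_CUBIC))
E
python3 - <<'E'
from h import *
for c in ('scene','top'):
    p=env.get_image(c); save(p,f'pics/{c}0.png')
    print(c,np.linalg.inv(p['camera_from_world'])[:3].round(2).tolist())
    for n in ('reamer','juicer','spindle_seat','lime','tomato_tin','espresso_cup'):
        for r in env.silhouettes(p,n)[:4]:
            v,u=np.nonzero(r['pixels']); w=world(p,u,v); w=w[p['depth'][v,u]>0]
            print(n,round(r['conf'],2),np.round(r['extent']),len(u),np.median(w,0).round(),w.min(0).round(),w.max(0).round())
print(env.get_obs())
E
```

```text
pics
scene [[-0.88, 0.36, -0.29, 324.54], [-0.47, -0.68, 0.57, 514.41], [0.01, 0.64, 0.77, 740.97]]
reamer 0.89 [415. 205.  20.  33.] 645 [ 477. -183.   38.] [ 450. -244.   -2.] [ 517. -164.   76.]
reamer 0.54 [244. 271.  35.  42.] 1162 [709. 145.  64.] [689.  87.  -5.] [775. 165.  73.]
juicer 0.88 [401. 306.  72.  66.] 3503 [411.  90.  65.] [344. -31.  -4.] [484. 132. 120.]
juicer 0.71 [336. 370.  81.  73.] 4310 [458. 250.  65.] [391. 150.  -2.] [521. 297. 118.]
spindle_seat 0.77 [404. 290.  20.  14.] 281 [415.  76.  90.] [400.  35.  62.] [433.  90. 120.]
spindle_seat 0.76 [331. 352.  18.  24.] 387 [464. 241.  91.] [449. 209.  69.] [485. 254. 118.]
lime 0.59 [343. 258.  24.  20.] 471 [558.  13.  33.] [536. -45.  -4.] [594.  27.  45.]
tomato_tin 0.91 [244. 269.  32.  40.] 1187 [709. 145.  64.] [689.  74.  -5.] [794. 165.  73.]
espresso_cup 0.67 [314. 182.  27.  32.] 613 [ 717. -161.   34.] [ 684. -235.   -1.] [ 775. -120.   53.]
top [[-0.02, 0.99, -0.14, 472.67], [-1.0, -0.01, 0.08, 69.96], [0.07, 0.14, 0.99, 980.36]]
juicer 0.93 [290. 343.  59.  72.] 3390 [416.  69.  67.] [343.  11.
[... 587 characters left out ...]
{'time_s': 0.7, 'joint_pos': array([ 1.20391675,  0.47696125,  0.0223962 ,  1.55540525, -0.01149917,
        1.10930059, -0.08312676]), 'qvel': array([-0.00224246,  0.00072957, -0.00021806,  0.00051196, -0.0006761 ,
        0.00093087, -0.00014716]), 'effort': array([-1.43131834e-03, -5.82571292e+01,  1.53231584e+00, -2.72888982e+01,
       -5.43216406e-02,  9.98130214e-03,  1.07903898e-05]), 'ee_pos': array([ 172.74590666, -652.53768183,  222.68761426]), 'tool_rot': array([3.11529120e+00, 4.05281525e-01, 4.16356443e-05]), 'force': array([ 0.66377123, -0.41228815, -0.28871945]), 'wrist_torque': array([-0.04501087, -0.02113881,  0.02936037]), 'finger_force': 0.0, 'opening': 87.85206333045848}
```

View pics/scene0.png

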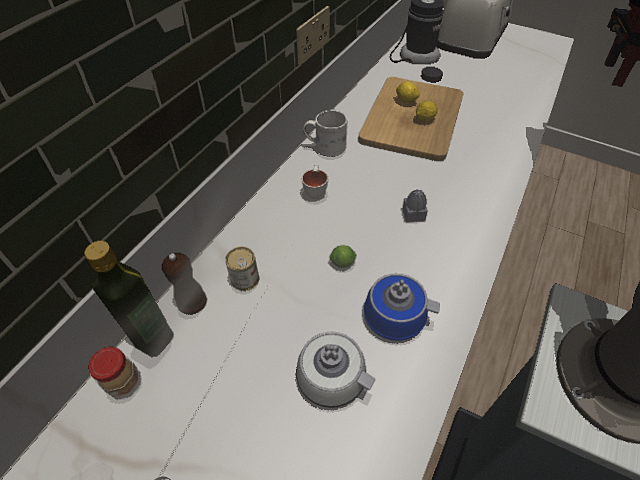

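View pics/top0.png

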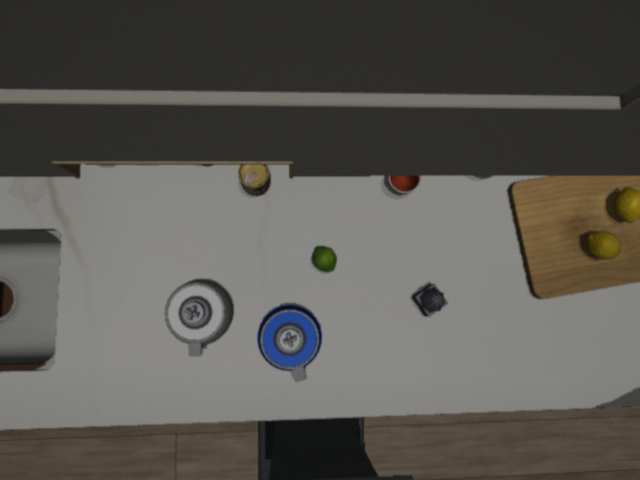

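The juicers are blue at scene (401,306) / top (290,340) and bare aluminium at scene (331,368) / top (199,312). The aluminium one is the target because its description matches and the blue one is the look-alike. The reamer is at scene (415,205) / top (430,299). Next I measure both and confirm with one enlarged crop.

```bash
cat > m.py <<'E'
from h import *
P=[env.get_image('top') for _ in range(4)]
p=P[0]; p['depth']=np.median([q['depth'] for q in P],0); p['color']=np.mean([q['color'] for q in P],0).astype(np.uint8)
def pts(x0,y0,x1,y1):
    v,u=np.mgrid[y0:y1,x0:x1]; u=u.ravel();v=v.ravel(); w=world(p,u,v); k=p['depth'][v,u]>0; return w[k],u[k],v[k]
w,_,_=pts(405,275,455,325)
for lo,hi in((10,80),(25,40),(50,80),(66,80)):
    q=w[(w[:,2]>lo)&(w[:,2]<hi)][:,:2].astype(np.float32); print('reamer',lo,hi,len(q),q.mean(0).round(1),cv2.minAreaRect(q))
w,_,_=pts(165,275,235,345)
for lo,hi in((84,96),(98,112),(84,130),(113,130)):
    q=w[(w[:,2]>lo)&(w[:,2]<hi)][:,:2].astype(np.float32); print('spindle',lo,hi,len(q),q.mean(0).round(1),cv2.minEnclosingCircle(q))
q=w[(w[:,2]>58)&(w[:,2]<75)][:,:2].astype(np.float32); print('deck',cv2.minAreaRect(q))
# cross yaw: 4-fold phase of points at blade height
k=(w[:,2]>100)&(w[:,2]<113); q=w[k][:,:2]; c=w[(w[:,2]>84)][:,:2].mean(0); d=q-c; r=np.hypot(*d.T); a=np.arctan2(d[:,1],d[:,0])
m=r>5; print('yaw deg mod 90',np.degrees(np.angle((np.exp(4j*a[m])*r[m]).sum())/4))
A=cv2.resize(p['color'][285:340,170:225],(395,395),interpolation=cv2.INTER_CUBIC);B=cv2.resize(p['color'][272:327,402:457],(395,395),interpolation=cv2.INTER_CUBIC)
cv2.imwrite('pics/crop1.png',np.hstack([A,B])[:,:,::-1])
E
python3 m.py
```

```text
reamer 10 80 682 [ 478.5 -191.5] ((478.8134460449219, -197.78720092773438), (48.25703048706055, 46.967838287353516), 32.92633819580078)
reamer 25 40 188 [ 478.6 -190.5] ((478.8134460449219, -197.78720092773438), (48.25703048706055, 46.967838287353516), 32.92633819580078)
reamer 50 80 354 [ 478.7 -194.6] ((478.5845947265625, -197.9191131591797), (39.38239669799805, 38.28865051269531), 5.914172172546387)
reamer 66 80 153 [ 478.9 -197.3] ((479.2022399902344, -197.87222290039062), (25.802814483642578, 26.66931915283203), 10.048502922058105)
spindle 84 96 227 [465.1 234.4] ((465.02081298828125, 235.51177978515625), 17.848251342773438)
spindle 98 112 103 [465.  234.5] ((464.73895263671875, 235.35992431640625), 12.100469589233398)
spindle 84 130 346 [465.  234.5] ((465.02081298828125, 235.51177978515625), 17.848251342773438)
spindle 113 130 14 [465.1 235.5] ((464.92852783203125, 235.51596069335938), 3.12455153465271)
deck ((464.7449951171875, 235.45474243164062), (107.39569854736328, 107.32811737060547), 44.92478561401367)
yaw deg mod 90 -21.68214756269345
```

View pics/crop1.png

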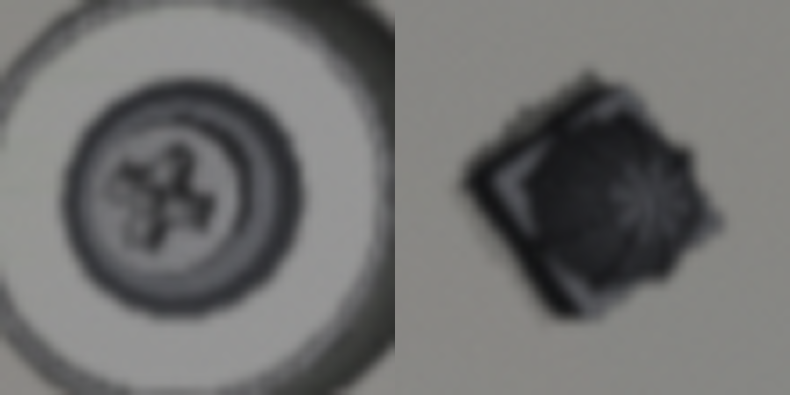

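The left crop shows the aluminium juicer's spindle with its cross centred at about (160,195), tilted about 20°. The right crop shows the loose grey reamer's square skirt. Sizes and heights agree (47–48 mm skirt, 36 mm collar at 90 mm), so I'm setting out.

Request:
send_rows([
  [[0.687, -0.602, 0.121, 0, 0, 0, 1], [0.687, -0.602, 0.121, 0, 0, 0, 1], [0.687, -0.602, 0.121, 0, 0, 0, 1], [0.687, -0.602, 0.121, 0, 0, 0, 1], [0.687, -0.602, 0.121, 0, 0, 0, 1], [0.687, -0.602, 0.121, 0, 0, 0, 1], [0.687, -0.602, 0.121, 0, 0, 0, 1], [0.687, -0.602, 0.121, 0, 0, 0, 1]],
])

```text
time_s: 1.57
ee_pos: [295.8, -469.6, 193.7]
tool_rot: [3.115, 0.405, 0.0]
force: [0.9, 0.6, 0.3]
opening: 87.8
finger_force: 0.0
```

Request:
send_rows([
  [[0.687, -0.602, 0.121, 0, 0, 0, 1], [0.687, -0.602, 0.121, 0, 0, 0, 1], [0.687, -0.602, 0.121, 0, 0, 0, 1], [0.687, -0.602, 0.121, 0, 0, 0, 1], [0.687, -0.602, 0.121, 0, 0, 0, 1], [0.687, -0.602, 0.121, 0, 0, 0, 1], [0.687, -0.602, 0.121, 0, 0, 0, 1], [0.687, -0.602, 0.121, 0, 0, 0, 1]],
])

```text
time_s: 2.23
ee_pos: [418.3, -287.8, 164.7]
tool_rot: [3.115, 0.405, 0.001]
force: [-0.2, -0.1, 0.4]
opening: 87.6
finger_force: 0.0
```

Request:
send_rows([
  [[0.687, -0.602, 0.121, 0, 0, 0, 1], [0.687, -0.602, 0.121, 0, 0, 0, 1], [0.687, -0.602, 0.121, 0, 0, 0, 1], [0.687, -0.602, 0.121, 0, 0, 0, 1], [0, 0, 0, 0, 0, -0.88, 1], [0, 0, 0, 0, 0, -0.88, 1], [0, 0, 0, 0, 0, -0.88, 1], [0, 0, 0, 0, 0, 0, 1]],
])

```text
time_s: 2.9
ee_pos: [478.9, -197.8, 150.1]
tool_rot: [3.011, 0.898, 0.0]
force: [0.3, 0.5, 0.6]
opening: 88.0
finger_force: 0.0
```

```bash
cat >> h.py <<'E'
from scipy.spatial.transform import Rotation as R
def go(x,y,z,yaw=None):
    o=env.get_obs(); r=R.from_rotvec(o['tool_rot']); X=r.as_matrix(); psi=np.degrees(np.arctan2(X[1,0],X[0,0]))
    d=np.array([x,y,z])-o['ee_pos']; print('t',o['time_s'],'pos',o['ee_pos'].round(1),'yaw',psi.round(1),'tilt',np.degrees(np.arccos(-X[2,2])).round(2),'j',o['joint_pos'].round(2),'F',o['force'].round(1),'T',o['wrist_torque'].round(2),'open',round(o['opening'],1),round(o['finger_force'],1))
    print('shift units',(r.inv().apply(d)/30).round(3), 'turn', None if yaw is None else round(-np.radians(yaw-psi)/.12,2))
E
python3 -c "
from h import *
go(478.8,-197.8,6,32.9)
p=env.get_image('scene'); save(p,'pics/s1.png',(340,120,500,240),4)"
```

```text
t 2.9 pos [ 478.9 -197.8  150.1] yaw 33.2 tilt 0.01 j [ 0.5   0.32 -0.28  1.98  0.12  0.85 -0.83] F [0.3 0.5 0.6] T [ 0.01 -0.07 -0.  ] open 88.0 0.0
shift units [-5.000e-03 -2.000e-03  4.804e+00] turn 0.04
```

Request:
send_rows([
  [[0, 0, 0.7, 0, 0, 0, 1], [0, 0, 0.7, 0, 0, 0, 1], [0, 0, 0.7, 0, 0, 0, 1], [0, 0, 0.7, 0, 0, 0, 1], [0, 0, 0.7, 0, 0, 0, 1], [0, 0, 0.7, 0, 0, 0, 1], [0, 0, 0.6, 0, 0, 0, 1], [0, 0, 0, 0, 0, 0, 1]],
])

```text
time_s: 3.62
ee_pos: [476.6, -197.4, 3.3]
tool_rot: [-3.011, -0.886, 0.007]
force: [0.3, -0.2, 0.7]
opening: 87.9
finger_force: 0.0
```

Request:
send_rows([
  [[0, 0, 0, 0, 0, 0, -1], [0, 0, 0, 0, 0, 0, -1], [0, 0, 0, 0, 0, 0, -1], [0, 0, 0, 0, 0, 0, -1], [0, 0, 0, 0, 0, 0, -1], [0, 0, 0, 0, 0, 0, -1], [0, 0, 0, 0, 0, 0, -1], [0, 0, 0, 0, 0, 0, -1]],
], force=30)

```text
time_s: 4.28
ee_pos: [479.1, -198.1, 6.5]
tool_rot: [3.012, 0.891, 0.001]
force: [-1.5, 0.1, 5.0]
opening: 46.0
finger_force: 30.0
```

```bash
python3 -c "
from h import *
go(478.8,-197.8,150,32.9)
p=env.get_image('scene'); save(p,'pics/s2.png',(340,120,500,240),4)"
```

```text
t 4.2833 pos [ 479.1 -198.1    6.5] yaw 33.0 tilt 0.04 j [ 0.45  0.55 -0.22  2.07  0.22  0.55 -0.92] F [-1.5  0.1  5. ] T [-0.04  0.15  0.02] open 46.0 30.0
shift units [-2.000e-03 -1.000e-02 -4.784e+00] turn 0.01
```

View pics/s2.png

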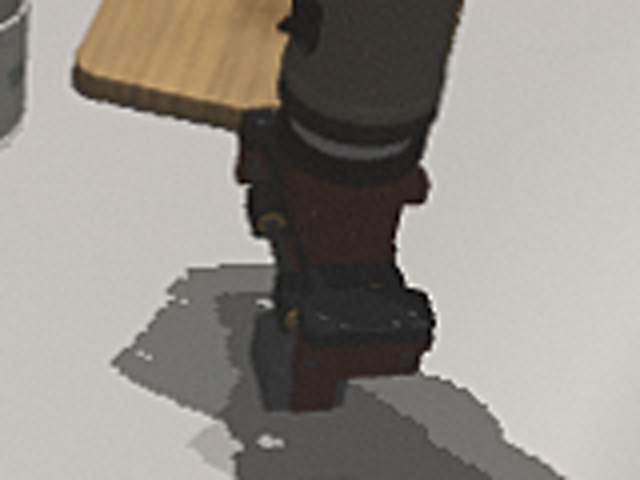

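Request:
send_rows([
  [[0, 0, -0.3, 0, 0, 0, -1], [0, 0, -0.75, 0, 0, 0, -1], [0, 0, -0.75, 0, 0, 0, -1], [0, 0, -0.75, 0, 0, 0, -1], [0, 0, -0.75, 0, 0, 0, -1], [0, 0, -0.75, 0, 0, 0, -1], [0, 0, -0.75, 0, 0, 0, -1], [0, 0, -0.4, 0, 0, 0, -1]],
])

```text
time_s: 5.0
ee_pos: [479.6, -198.0, 165.0]
tool_rot: [3.011, 0.891, 0.004]
force: [1.3, 0.0, -0.1]
opening: 45.6
finger_force: 30.0
```

```bash
cat > y.py <<'E'
from h import *
P=[env.get_image('top') for _ in range(3)]; p=P[0]; d=np.median([q['depth'] for q in P],0)
v,u=np.mgrid[290:340,168:228]; u=u.ravel(); v=v.ravel(); w=world(p,u,v,d[v,u].astype(float)); 
c=np.array([464.9,235.4])
for lo,hi in((98,113),(102,113),(104,112)):
    k=(w[:,2]>lo)&(w[:,2]<hi); e=w[k][:,:2]-c; r=np.hypot(*e.T); a=np.arctan2(e[:,1],e[:,0]); m=(r>4.5)&(r<14)
    # template score
    sc=[]
    for t in np.arange(-45,45,1.):
        b=np.radians(t); x=e@[np.cos(b),np.sin(b)]; y=e@[-np.sin(b),np.cos(b)]
        sc.append(np.minimum(np.clip(np.hypot(np.maximum(abs(x)-12,0),np.maximum(abs(y)-3.5,0)),0,3),np.hypot(np.maximum(abs(y)-12,0),np.maximum(abs(x)-3.5,0))).sum())
    print(lo,m.sum(),'phase',np.degrees(np.angle((np.exp(4j*a[m])*r[m]).sum())/4).round(1),'fit',np.arange(-45,45,1.)[np.argmin(sc)])
go(465,235.5,165,68.3)
E
python3 y.py
```

```text
98 92 phase -22.4 fit -22.0
102 84 phase -21.6 fit -21.0
104 76 phase -21.8 fit -21.0
t 5.15 pos [ 479.1 -198.   162.9] yaw 33.0 tilt 0.11 j [ 0.51  0.31 -0.28  1.97  0.11  0.87 -0.83] F [-0.6 -0.  -0.7] T [-0.04  0.01 -0.04] open 45.8 30.0
shift units [  7.47  -12.378  -0.081] turn -5.14
```

Request:
send_rows([
  [[0.467, -0.774, -0.005, 0, 0, 0, -1], [0.467, -0.774, -0.005, 0, 0, 0, -1], [0.467, -0.774, -0.005, 0, 0, 0, -1], [0.467, -0.774, -0.005, 0, 0, 0, -1], [0.467, -0.774, -0.005, 0, 0, 0, -1], [0.467, -0.774, -0.005, 0, 0, 0, -1], [0.467, -0.774, -0.005, 0, 0, 0, -1], [0.467, -0.774, -0.005, 0, 0, 0, -1]],
])

```text
time_s: 5.82
ee_pos: [470.3, 20.1, 161.9]
tool_rot: [-3.012, -0.892, 0.004]
force: [0.1, 0.9, -0.6]
opening: 45.7
finger_force: 30.0
```

Request:
send_rows([
  [[0.467, -0.774, -0.005, 0, 0, 0, -1], [0.467, -0.774, -0.005, 0, 0, 0, -1], [0.467, -0.774, -0.005, 0, 0, 0, -1], [0.467, -0.774, -0.005, 0, 0, 0, -1], [0.467, -0.774, -0.005, 0, 0, 0, -1], [0.467, -0.774, -0.005, 0, 0, 0, -1], [0.467, -0.774, -0.005, 0, 0, 0, -1], [0.467, -0.774, -0.005, 0, 0, 0, -1]],
])

```text
time_s: 6.48
ee_pos: [463.4, 236.5, 162.9]
tool_rot: [3.012, 0.892, -0.004]
force: [0.4, -0.4, -0.1]
opening: 45.5
finger_force: 30.0
```

Request:
send_rows([
  [[0, 0, 0, 0, 0, -0.73, -1], [0, 0, 0, 0, 0, -0.73, -1], [0, 0, 0, 0, 0, -0.73, -1], [0, 0, 0, 0, 0, -0.73, -1], [0, 0, 0, 0, 0, -0.73, -1], [0, 0, 0, 0, 0, -0.73, -1], [0, 0, 0, 0, 0, -0.73, -1], [0, 0, 0, 0, 0, 0, -1]],
])

```text
time_s: 7.15
ee_pos: [463.6, 235.2, 162.9]
tool_rot: [-2.599, -1.763, 0.004]
force: [0.0, 0.3, -0.4]
opening: 46.0
finger_force: 30.0
```

```bash
python3 -c "
from h import *
go(465,235.5,114,68.3)
p=env.get_image('scene'); save(p,'pics/s3.png',(260,270,400,375),5)"
```

```text
t 7.15 pos [463.6 235.2 162.9] yaw 68.3 tilt 0.17 j [-0.08  0.36 -0.62  1.95  0.26  0.91 -1.21] F [ 0.   0.3 -0.4] T [-0.05 -0.07  0.03] open 46.0 30.0
shift units [0.028 0.043 1.631] turn -0.0
```

View pics/s3.png

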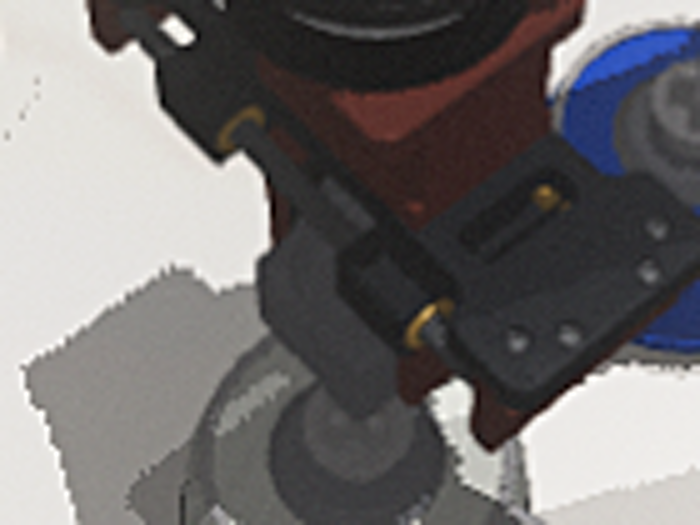

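The gripper with the reamer hangs right over the aluminium juicer's spindle (crop about (355,440)). I'll descend just past the pin tip.

Request:
send_rows([
  [[0.03, 0.043, 0, 0, 0, 0, -1], [0, 0, 0.4, 0, 0, 0, -1], [0, 0, 0.4, 0, 0, 0, -1], [0, 0, 0.3, 0, 0, 0, -1], [0, 0, 0.15, 0, 0, 0, -1], [0, 0, 0.15, 0, 0, 0, -1], [0, 0, 0.1, 0, 0, 0, -1], [0, 0, 0, 0, 0, 0, -1]],
])

```text
time_s: 7.87
ee_pos: [465.8, 236.0, 118.8]
tool_rot: [-2.603, -1.759, 0.001]
force: [0.6, 0.3, 0.2]
opening: 45.9
finger_force: 30.0
```

```bash
python3 -c "
from h import *
go(465,235.5,98,68.3)"
```

```text
t 7.8667 pos [465.8 236.  118.8] yaw 68.1 tilt 0.06 j [-0.11  0.42 -0.59  1.98  0.31  0.83 -1.25] F [0.6 0.3 0.2] T [-0.06 -0.08 -0.02] open 45.9 30.0
shift units [-0.026 -0.019  0.693] turn -0.03
```

Request:
send_rows([
  [[0, 0, 0.08, 0, 0, 0, -1], [0, 0, 0.08, 0, 0, 0, -1], [0, 0, 0.08, 0, 0, 0, -1], [0, 0, 0.08, 0, 0, 0, -1], [0, 0, 0.08, 0, 0, 0, -1], [0, 0, 0, 0, 0, 0, -1], [0, 0, 0, 0, 0, 0, -1], [0, 0, 0, 0, 0, 0, -1]],
])

```text
time_s: 8.53
ee_pos: [466.2, 236.2, 107.5]
tool_rot: [2.603, 1.759, 0.0]
force: [0.6, -0.5, -1.0]
opening: 45.7
finger_force: 30.0
```

```bash
python3 -c "
from h import *
go(465,235.5,98,68.3)"
```

```text
t 8.5333 pos [466.2 236.2 107.5] yaw 68.1 tilt 0.01 j [-0.12  0.44 -0.58  1.99  0.33  0.81 -1.27] F [ 0.6 -0.5 -1. ] T [-0.03 -0.05  0.02] open 45.7 30.0
shift units [-0.037 -0.028  0.317] turn -0.03
```

Request:
send_rows([
  [[-0.02, -0.015, 0.08, 0, 0, 0, -1], [0, 0, 0.08, 0, 0, 0, -1], [0, 0, 0.08, 0, 0, 0, -1], [0, 0, 0.08, 0, 0, 0, -1], [0, 0, 0.04, 0, 0, 0, -1], [0, 0, 0, 0, 0, 0, -1], [0, 0, 0, 0, 0, 0, -1], [0, 0, 0, 0, 0, 0, -1]],
])

```text
time_s: 9.2
ee_pos: [465.6, 235.8, 96.7]
tool_rot: [-2.603, -1.759, -0.0]
force: [-0.1, -0.6, -0.5]
opening: 45.6
finger_force: 30.0
```

```bash
python3 -c "
from h import *
go(465,235.5,88,68.3)"
```

```text
t 9.2 pos [465.6 235.8  96.7] yaw 68.1 tilt 0.01 j [-0.13  0.45 -0.57  2.    0.34  0.78 -1.28] F [-0.1 -0.6 -0.5] T [-0.05 -0.07  0.02] open 45.6 30.0
shift units [-0.018 -0.013  0.289] turn -0.03
```

Just at the collar. Raising the grip and pressing in small steps.

Request:
send_rows([
  [[0, 0, 0.05, 0, 0, 0, -1], [0, 0, 0.05, 0, 0, 0, -1], [0, 0, 0, 0, 0, 0, -1], [0, 0, 0, 0, 0, 0, -1], [0, 0, 0.05, 0, 0, 0, -1], [0, 0, 0.05, 0, 0, 0, -1], [0, 0, 0, 0, 0, 0, -1], [0, 0, 0, 0, 0, 0, -1]],
], force=45)

```text
time_s: 9.87
ee_pos: [465.7, 235.9, 91.0]
tool_rot: [2.603, 1.759, 0.001]
force: [-1.3, -1.0, 7.2]
opening: 45.7
finger_force: 45.0
```

```bash
python3 -c "
from h import *
go(465,235.5,88,68.3)"
```

```text
t 9.8667 pos [465.7 235.9  91. ] yaw 68.1 tilt 0.03 j [-0.13  0.46 -0.57  2.    0.35  0.77 -1.29] F [-1.3 -1.   7.2] T [-0.22  0.37  0.01] open 45.7 45.0
shift units [-0.02  -0.017  0.101] turn -0.03
```

Request:
send_rows([
  [[0, 0, 0.05, 0, 0, 0, -1], [0, 0, 0.05, 0, 0, 0, -1], [0, 0, 0.03, 0, 0, 0, -1], [0, 0, 0, 0, 0, 0, -1], [0, 0, 0, 0, 0, 0, -1], [0, 0, 0, 0, 0, 0, -1], [0, 0, 0, 0, 0, 0, -1], [0, 0, 0, 0, 0, 0, -1]],
])

```text
time_s: 10.53
ee_pos: [465.7, 235.9, 88.3]
tool_rot: [2.602, 1.759, 0.001]
force: [-5.8, -3.9, 19.3]
opening: 45.7
finger_force: 45.0
```

```bash
python3 -c "
from h import *
go(465,235.5,88,68.3)
p=env.get_image('scene'); save(p,'pics/s4.png',(260,270,400,375),5)"
```

```text
t 10.5333 pos [465.7 235.9  88.3] yaw 68.1 tilt 0.07 j [-0.13  0.46 -0.57  2.01  0.35  0.77 -1.29] F [-5.8 -3.9 19.3] T [-0.87  1.14 -0.01] open 45.7 45.0
shift units [-0.023 -0.017  0.01 ] turn -0.03
```

View pics/s4.png

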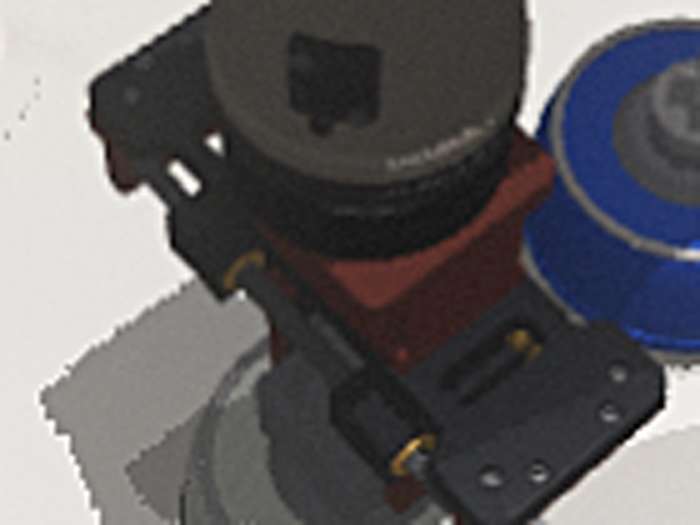

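The crop shows the gripper at about (330,420), low over the juicer. TCP height is 88.3 mm, where I expected 88.5 at the stop, and the push has risen to 19 N, so the reamer is home and on the stop. Handing in.

```bash
python3 -c "
from h import *
print(env.close_job())"
```

```text
the job is handed in; nothing more can be done
None
```

The job is handed in: the reamer is meshed on the aluminium juicer's spindle and held down on the stop at about 19 N, judged from gripper height and force since the gripper hid it from the camera; the verdict was not reported.

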